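Level the crepe griddle with its push-and-turn foot

TASK

The crepe griddle stands out of level because its levelling foot has worked down. Take the spirit level from the hob and stand it upright across the middle of the griddle plate, along the line that runs from the levelling knob to the far side, and let go of it; then push the levelling knob down, turn it until the bubble rests midway between the two rings, and finish still holding the knob pushed down, so that I can tighten the lock nut under it. Leave the jug, the eggs and the other things alone.

Things in the scene. Friction and masses are not known exactly. Their poses are not given: they have to be found in the camera images.
- spirit_level: Pocket spirit level, loose, 0.22 kg: aluminium bar 160 mm long (own x), 24 wide (y), 38 high (z up); origin at the centre of its underside. Its flat sides can be gripped anywhere along its length, up to 30 mm above the underside. On top in the middle lies a yellow vial 66 mm long (top at 37 mm) with two black rings 18 mm apart and a white bubble 14 mm long.
- bubble (a joint): Place of the bubble in the vial (m): 0 midway between the rings, positive towards the level's own +x end, stops at +-0.024. It floats to the higher end, 1.2 mm for each milliradian by which the level is tilted along its length, and takes about 1.5 s to settle after a move.
- griddle: Crepe griddle; origin on the worktop under the centre of its plate, +y towards two fixed feet (at y = 88 mm), -y towards the levelling foot in a lug at y = -155 mm. Steel housing 206 (x) by 214 mm (y); round flat black plate 200 mm across, top 56 mm above the worktop when level (1.3 mm lower at most). Turning the foot tilts housing and plate about the line through the fixed feet.
- plate_center (a point): Centre of the plate's top face, on the tilting housing; z is the plate's normal, y points from the levelling knob to the far feet.
- knob_grip (a point): On the axis of the black round levelling knob, 8 mm below its top, 82 mm above the worktop; sinks with the knob as that is pushed. Knob 43 mm in diameter (45 over its ribs), 28 mm high (62 to 90 mm above the worktop), upright at griddle (0, -155 mm). A disc no wider than the knob lies just under it; the lug tops out at 41 mm. Turning neither lifts nor sinks it.
- knob_press (a joint): How far the knob is pushed down (m), 0 to 0.007, against a spring. In the first 2 mm (4 N) the knob only spins idle. From there a clutch takes the screw along, gripping harder the farther it is pushed: about 5 mm (14 N) turns the screw without slip, 7 mm (20 N) is the stop.
- knob (a joint): Turn of the knob (rad), growing clockwise seen from above; no stops; its zero means nothing. With the knob pushed down, clockwise raises the knob side of the griddle by 7 mm a full turn, so that a quarter turn moves the bubble about 8.6 mm towards the knob. The screw stays where it is when the knob is let go.
- measuring_jug: Bystander: white measuring jug, 141 x 155 x 129 mm, standing to the left of the griddle. Origin at the centre of its underside.
- egg_box: Bystander: tan egg box, 106 x 155 x 72 mm, behind the griddle's lug. Origin at the centre of its underside.
- lemon: Bystander: lemon, 71 x 53 x 51 mm, lying behind the levelling knob. Origin at its underside.
- wooden_spoon: Bystander: wooden spoon, 315 mm long, lying on the chopping board on the hob. Origin at the centre of its underside.

How it is judged:
On the way, in this order (a step that is already met when the one before it is completed fails the run):
1. the spirit level stands on the griddle plate, over its middle and along the line from knob to far side, and is let go (horizontal distance between spirit_level and plate_center below 0.035 m and z of spirit_level in the frame of plate_center below 0.004 m and angle between the x axis of spirit_level and the y axis of plate_center, either way round below 0.26 rad and angle between spirit_level's own z axis and vertical below 0.1 rad and contact force between spirit_level and griddle above 0.5 N and contact force between spirit_level and the arm below 0.1 N and contact force between spirit_level and the fingers below 0.1 N), for 0.2 s.
2. the knob is pushed down with the level on the plate and the bubble still off centre (value of joint knob_press above 0.0025 m and horizontal distance between spirit_level and plate_center below 0.035 m and (value of joint bubble above 0.003 m or value of joint bubble below -0.003 m)), for 0.05 s.
At the end, for the whole second after the job is handed in: The spirit level stands free on the plate, within 35 mm of its middle and 15 degrees of the line from knob to far feet; its bubble rests within 2 mm of the midpoint and the plate is within 3 mrad of level; the fingers still hold the knob pushed down by more than 2.5 mm (value of joint bubble between -0.002 and 0.002 m and angle between plate_center's own z axis and vertical below 0.003 rad and horizontal distance between spirit_level and plate_center below 0.035 m and z of spirit_level in the frame of plate_center below 0.004 m and angle between the x axis of spirit_level and the y axis of plate_center, either way round below 0.26 rad and angle between spirit_level's own z axis and vertical below 0.1 rad and contact force between spirit_level and the fingers below 0.1 N and contact force between spirit_level and the arm below 0.1 N and value of joint knob_press above 0.0025 m and contact force between the fingers and griddle above 3 N); the arm keeps its last pose, push and grip.
It fails at once if a bystander (jug, eggs, lemon, wooden spoon) is moved by more than 25 mm (distance of any of measuring_jug, egg_box, lemon, wooden_spoon from where it was at the start of the episode above 0.025 m).
It also fails if it takes over 67 s, if anything falls off the work surface, if the arm or the gripper's body presses on something with over 40 N, if the wrist force passes 120 N, or if a joint passes its speed limit or range.

ROBOT

A 6-joint arm with a two-finger parallel gripper is mounted at the origin on a cart in front of the work surface, level with it; the furniture and walls round the work are solid. World frame = base frame: x ahead of the robot, y to its left, z up, the work surface at z = 0. Lengths are in m, angles in rad, forces in N, time in s.
With the tool pointing down it reaches from about 0.35 to 0.775 m from the base axis. Payload 5.5 kg.
Tool frame: the origin (TCP) lies at the very end of the fingers, on their centre line; the grasp point (between the pads) lies 19 mm behind it; z points along the fingers, y is the direction in which the jaws open and shut (so a half turn about z gives the same grasp; the last joint's range is limited). The gripper opens to 85 mm and grips with 20 to 120 N. Pads are 22 mm wide; open, the fingers measure 114 mm over their backs; the gripper's body (76 mm by 85 mm) begins 54 mm behind the grasp point. The pads swing forward as they close: fully open they stand 13 mm farther back than shut.
Start: joints at [1.09, 0.313, 0.046, 1.304, 0, 1.431], TCP at [0.192, 0.542, 0.231] pointing down, gripper open.
Joint ranges: [-2.76, 2.76], [-0.86, 1.69], [-1.03, 1.26], [-2.2, 2.34], [-1.47, 1.5], [-3.14, 3.14]. Speed limits (rad/s): [2.57, 2.57, 3.14, 3.14, 3.14, 3.14].

INTERFACE

Orientations are given as a unit quaternion [w, x, y, z].
In Python, from workcell import get_state, imaging, env, spotter gives the robot as it stands.
- The arm moves only by the tool play_rows, never from a script. Its argument "moves" is a list of rows, each an object with "claw": the finger opening in cm, from 0 to 8.54; "delta_pos": the shift along the tool's x, y, z in cm, a list of three; "twist": the turn about the tool's z in degrees. A call has 1 to 12 rows; each row is the pose to reach, as a shift and turn from the pose commanded when the call began, along the tool's axes at that moment; what a row does not reach only later rows make up. A row lasts 1/8 s, in which the tool goes at most 62.5 mm and 10.7 degrees, less where a joint would pass 70% of its speed; a pose out of reach is approached as far as the arm can. A call with a gripper value outside its range is refused whole. The fingers move at their own pace and stop on an object; "force" is the grip in N (left out, the last holds). Time passes only in rows, so rows that repeat a pose let the fingers close. It gives the time, the measured TCP pose, the force and the opening at its end, in the units of the state.
- get_state(): the state, without advancing time (a new reading comes with each control period).
- imaging.read_camera(name): name is "side" or "top"; returns the picture (420x560x3 uint8, red, green, blue); there is no depth.
- imaging.camera_info(name): a dict with "fx", "fy", "cx", "cy" (pixels), "world_to_cam" (4x4, takes a point from world to camera coordinates). Camera axes: x right, y down, z forward; pixel columns grow to the right and rows downward; lengths in m; the calibration is good to about 2 mm. A picture is of the moment at which its call begins. camera_info takes no time and is no camera call.
- env.hand_in(): hands the job in, once; it reports no verdict.
Trained networks look in the newest picture that a camera, given by its name, has taken for a name from the list of things; names that differ only in an ending like _2 or _b are one class to them, and where a whole thing is asked for, a point or a joint stands for the part that bears it (a point fixed in the world has none). Each returns a list of dicts, best first, with "conf" (0 to 1); they miss things now and then, are a little off and sometimes report something else, mostly with a low value. They report only what shows in the picture. A call takes as long as a camera call.
- spotter.spot_in(camera, query): "extent" ([left, top, right, bottom] in pixels, round what is visible of it).
The state is a dict: "clock": time; "joint_pos": joint angles; "qvel": joint speeds; "tau": joint torques, N m; "tcp_pos": TCP position; "orientation": TCP orientation; "wrist_force": force on the tool from outside, world axes, zero at the start; "ft_torque": the same for the moment, N m; "finger_gap": finger opening in m.
Only numpy, scipy, OpenCV 4.12 (cv2) and the standard library are available. Lean on these libraries where they do the work, as an engineer would, in place of code of your own. Each camera call takes 0.05 s, during which the arm holds its last target. There are 200 camera calls.

## Working session

There is one attempt and no reset: what is moved stays moved. The work goes in short steps, Python scripts to look and compute and a tool call to move; the robot and the scene stay as the last step left them, time stands still between calls to the robot, and variables do not carry over. Pictures are saved under pics/ and viewed, about 8 in all and at most 12, crops included, and the job is handed in when it is done.

Besides the shell and the picture viewer there is one more tool, called after "Call:" as name(argument=value, ...) on one line, values as JSON. play_rows: Moves the arm, as the interface text tells. Its arguments: {"type":"object","properties":{"moves":{"type":"array"},"force":{"type":"number"}},"required":["moves"]}

```bash
mkdir -p pics; cat > h.py <<'E'
import numpy as np, cv2
from workcell import get_state, imaging, env, spotter
def snap(cam,fn=None):
    im=imaging.read_camera(cam)
    if fn: cv2.imwrite('pics/'+fn,im[:,:,::-1])
    return im
def ray(cam,u,v,z):
    c=imaging.camera_info(cam);T=np.array(c['world_to_cam']);R,t=T[:3,:3],T[:3,3]
    d=R.T@np.array([(u-c['cx'])/c['fx'],(v-c['cy'])/c['fy'],1]);o=-R.T@t
    return o+d*(z-o[2])/d[2]
def proj(cam,p):
    c=imaging.camera_info(cam);T=np.array(c['world_to_cam']);q=T[:3,:3]@np.array(p)+T[:3,3]
    return np.array([c['fx']*q[0]/q[2]+c['cx'],c['fy']*q[1]/q[2]+c['cy']])
E
python3 - <<'E'
from h import *
a=snap('top','t1.png');b=snap('side','s1.png')
for c in ('top','side'):
    T=np.array(imaging.camera_info(c)['world_to_cam']);print(c,(-T[:3,:3].T@T[:3,3]).round(3),imaging.camera_info(c)['fx'])
    for q in ('spirit_level','griddle','knob_grip','plate_center','lemon','egg_box','measuring_jug','bubble'):
        print(q,[(np.round(d['extent']),round(d['conf'],2)) for d in spotter.spot_in(c,q)[:2]])
print(get_state())
E
```

```text
top [0.338 0.107 1.201] 386.38042068934556
spirit_level [(array([362., 211., 385., 263.]), 0.71)]
griddle [(array([164., 224., 261., 296.]), 0.63), (array([ 76., 208., 137., 261.]), 0.57)]
knob_grip [(array([245., 253., 261., 269.]), 0.58)]
plate_center [(array([164., 223., 249., 296.]), 0.98)]
lemon [(array([305., 169., 323., 184.]), 0.71)]
egg_box [(array([244., 165., 293., 191.]), 0.59)]
measuring_jug [(array([ 75., 208., 138., 260.]), 0.94), (array([165., 227., 264., 298.]), 0.52)]
bubble []
side [-0.085 -0.528  1.056] 442.54976307185905
spirit_level []
griddle [(array([166., 162., 252., 235.]), 0.64), (array([337., 202., 356., 223.]), 0.6)]
knob_grip [(array([229., 205., 247., 223.]), 0.7)]
plate_center [(array([164., 163., 256., 234.]), 0.73)]
lemon [(array([337., 205., 357., 221.]), 0.47), (array([165., 165., 253., 236.]), 0.37)]
egg_box [(array([285., 160., 339., 204.]), 0.9)]
measuring_jug [(array([154., 111., 189., 164.]), 0.66)]
bubble []
{'clock': 0.9, 'joint_pos': array([1.09039673e+00, 3.13191017e-01, 4.60976342e-02, 1.30359033e+00,
       3.92804424e-06, 1.43119900e+00]), 'qvel': array([-0.00087802,  0.00108356, -0.00146022,  0.000246  ,  0.00052877,
        0.00149714]), 'tau': array([ 1.94725144e-03, -4.80446219e+01,  2.98815215e+01,  9.76487831e-05,
        8.44010106e-05, -3.76062530e-06]), 'tcp_pos': array([0.19221694, 0.541967  , 0.23132733]), 'orientation': array([1.53070121e-05, 1.69577690e-01, 9.85516821e-01, 5.42239696e-05]), 'wrist_force': array([ 0.50359859, -0.1161368 ,  0.24854739]), 'ft_torque': array([-0.02493785,  0.0152855 ,  0.04797957]), 'finger_gap': 0.08534206461951373}
```

View pics/t1.png

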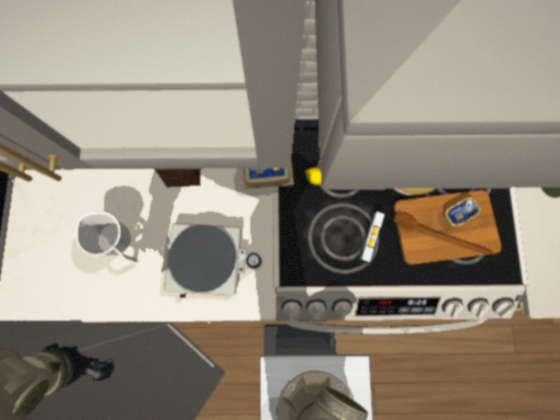

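View pics/s1.png

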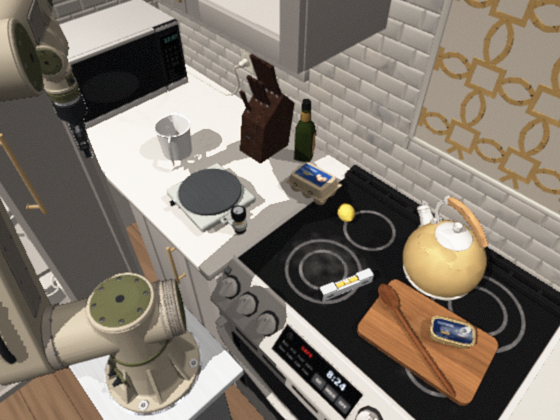

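```bash
python3 - <<'E'
from h import *
a=cv2.imread('pics/t1.png');b=cv2.imread('pics/s1.png')
t=a[200:310,150:400]; s=b[150:310,150:390]
t=cv2.resize(t,None,fx=3.2,fy=3.2,interpolation=cv2.INTER_CUBIC)[:, :800]
cv2.imwrite('pics/c1.png',t)
m=(a[:,:,2]>130).astype('uint8');m[:, :355]=0;m[:,392:]=0;m[:205]=0;m[270:]=0
n,l,st,ce=cv2.connectedComponentsWithStats(m);i=1+st[1:,4].argmax()
r=cv2.minAreaRect(np.argwhere(l==i)[:,::-1].astype(np.float32));print(r,st[i])
B=cv2.boxPoints(r);W=np.array([ray('top',*p,0.038) for p in B]);print(W.round(3),W.mean(0))
print('knob',ray('top',253,261,.09),'side',ray('side',238,214,.076))
print('plate',ray('top',203.5,258.5,.055),'side',ray('side',210,192,.055))
print('lemon',ray('top',314,176,.025),'egg R',ray('top',293,191,.03),'jug', ray('top',98,233,.129))
E
```

```text
((372.3578186035156, 236.30734252929688), (10.05717658996582, 50.38166809082031), 16.69924545288086) [362 212  22  50 468]
[[ 0.429 -0.141  0.038]
 [ 0.576 -0.193  0.038]
 [ 0.567 -0.223  0.038]
 [ 0.42  -0.17   0.038]] [ 0.49780561 -0.18176657  0.038     ]
knob [0.42121577 0.17662833 0.09      ] side [0.4211101  0.17249435 0.076     ]
plate [0.43225071 0.32493411 0.055     ] side [0.42819228 0.31858154 0.055     ]
lemon [ 0.69229442 -0.01102439  0.025     ] egg R [0.64243372 0.05648889 0.03      ] jug [0.49935121 0.6084728  0.129     ]
```

View pics/c1.png

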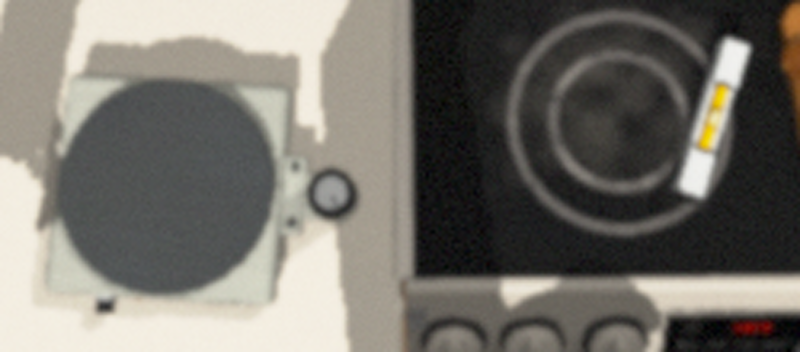

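```bash
cat >> h.py <<'E'
from scipy.spatial.transform import Rotation as Ro
def go(x,y,z,ydeg=None):
    """print delta_pos(cm) and twist(deg) to world TCP x,y,z with tool y axis at world yaw ydeg"""
    s=get_state();q=s['orientation'];R=Ro.from_quat([q[1],q[2],q[3],q[0]]).as_matrix()
    d=R.T@(np.array([x,y,z])-s['tcp_pos'])*100
    cur=np.degrees(np.arctan2(R[1,1],R[0,1]))
    print('t',round(s['clock'],2),'tcp',s['tcp_pos'].round(4),'yaw',cur.round(1),'j',s['joint_pos'].round(2),'gap',round(s['finger_gap'],4),'F',s['wrist_force'].round(1),'tilt',R[:,2].round(3))
    print('delta',d.round(2),'twist',None if ydeg is None else round(cur-ydeg,1))
E
python3 -c "
from h import *
go(.498,-.182,.12,70.5)"
```

```text
t 0.9 tcp [0.1922 0.542  0.2313] yaw 70.5 j [1.09 0.31 0.05 1.3  0.   1.43] gap 0.0853 F [ 0.5 -0.1  0.2] tilt [ 0.  0. -1.]
delta [-53.02 -58.01  11.13] twist -0.0
```

Call:
play_rows(moves=[{"claw": 7,"delta_pos": [-53,-58,11.1],"twist": 0},{"claw": 7,"delta_pos": [-53,-58,11.1],"twist": 0},{"claw": 7,"delta_pos": [-53,-58,11.1],"twist": 0},{"claw": 7,"delta_pos": [-53,-58,11.1],"twist": 0},{"claw": 7,"delta_pos": [-53,-58,11.1],"twist": 0},{"claw": 7,"delta_pos": [-53,-58,11.1],"twist": 0},{"claw": 7,"delta_pos": [-53,-58,11.1],"twist": 0},{"claw": 7,"delta_pos": [-53,-58,11.1],"twist": 0},{"claw": 7,"delta_pos": [-53,-58,11.1],"twist": 0},{"claw": 7,"delta_pos": [-53,-58,11.1],"twist": 0},{"claw": 7,"delta_pos": [-53,-58,11.1],"twist": 0},{"claw": 7,"delta_pos": [-53,-58,11.1],"twist": 0}])

```text
clock: 2.4
tcp_pos: [0.4818, -0.1444, 0.1264]
orientation: [0.001, 0.17, 0.985, 0.0]
wrist_force: [0.8, 1.4, -0.1]
finger_gap: 0.07
```

```bash
python3 -c "
from h import *
snap('side','s2.png');im=cv2.imread('pics/s2.png')
cv2.imwrite('pics/c2.png',cv2.resize(im[190:340,260:440],None,fx=4,fy=4))
for z in (0.0,): print(proj('side',[.498,-.182,.037]))
go(.498,-.182,.009,70.5)"
```

```text
[346.1104811  279.86331075]
t 2.45 tcp [ 0.4854 -0.1514  0.1253] yaw 70.2 j [-0.46  0.24 -0.32  1.   -0.   -0.11] gap 0.0697 F [ 5.6 -6.1 -0.3] tilt [ 0.004 -0.005 -1.   ]
delta [-2.16 -2.41 11.65] twist -0.3
```

View pics/c2.png

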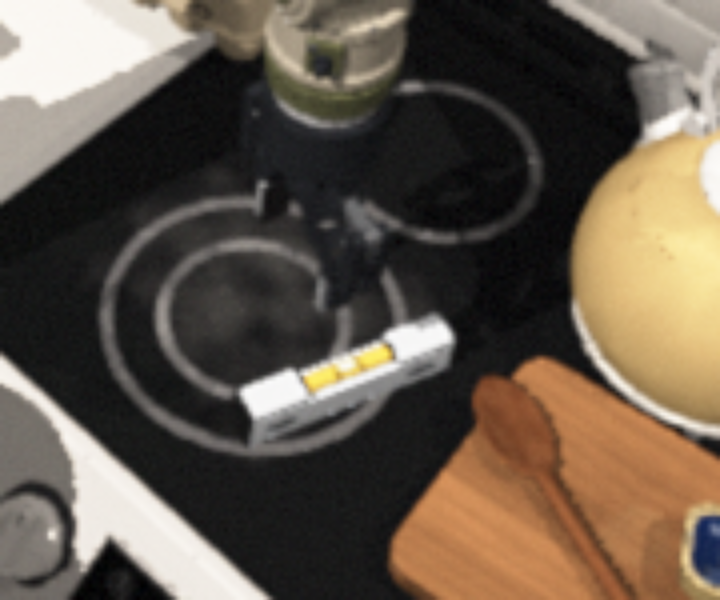

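Call:
play_rows(moves=[{"claw": 7,"delta_pos": [-2.0,-2.3,4],"twist": 0},{"claw": 7,"delta_pos": [-2.0,-2.3,4],"twist": 0},{"claw": 7,"delta_pos": [-2.0,-2.3,4],"twist": 0},{"claw": 7,"delta_pos": [-2.0,-2.3,4],"twist": 0}])

```text
clock: 2.95
tcp_pos: [0.4927, -0.1698, 0.0876]
orientation: [0.001, 0.169, 0.986, -0.0]
wrist_force: [0.5, -0.5, 0.2]
finger_gap: 0.0699
```

```bash
python3 -c "
from h import *
go(.498,-.182,.009,70.5)"
```

```text
t 2.95 tcp [ 0.4927 -0.1698  0.0876] yaw 70.5 j [-0.49  0.3  -0.34  0.93  0.   -0.15] gap 0.0699 F [ 0.5 -0.5  0.2] tilt [ 0.002 -0.001 -1.   ]
delta [-0.89 -0.97  7.86] twist 0.0
```

Call:
play_rows(moves=[{"claw": 7,"delta_pos": [-0.9,-1.0,2],"twist": 0},{"claw": 7,"delta_pos": [-0.9,-1.0,5],"twist": 0},{"claw": 7,"delta_pos": [-0.9,-1.0,7.7],"twist": 0},{"claw": 7,"delta_pos": [-0.9,-1.0,7.9],"twist": 0},{"claw": 7,"delta_pos": [-0.9,-1.0,7.9],"twist": 0}], force=40)

```text
clock: 3.58
tcp_pos: [0.4982, -0.1828, 0.0087]
orientation: [0.001, 0.169, 0.986, -0.0]
wrist_force: [0.2, 0.1, -0.7]
finger_gap: 0.0698
```

```bash
python3 -c "
from h import *
go(.498,-.182,.009,70.5)"
```

```text
t 3.58 tcp [ 0.4982 -0.1828  0.0087] yaw 70.5 j [-0.5   0.4  -0.41  0.75  0.   -0.16] gap 0.0698 F [ 0.2  0.1 -0.7] tilt [ 0.001 -0.001 -1.   ]
delta [ 0.04  0.07 -0.03] twist 0.0
```

Call:
play_rows(moves=[{"claw": 2,"delta_pos": [0,0,0],"twist": 0},{"claw": 2,"delta_pos": [0,0,0],"twist": 0},{"claw": 2,"delta_pos": [0,0,0],"twist": 0},{"claw": 2,"delta_pos": [0,0,0],"twist": 0},{"claw": 2,"delta_pos": [0,0,0],"twist": 0},{"claw": 2,"delta_pos": [0,0,0],"twist": 0},{"claw": 2,"delta_pos": [0,0,-5],"twist": 0},{"claw": 2,"delta_pos": [0,0,-11],"twist": 0},{"claw": 2,"delta_pos": [0,0,-16],"twist": 0},{"claw": 2,"delta_pos": [0,0,-16],"twist": 0},{"claw": 2,"delta_pos": [0,0,-16],"twist": 0}], force=40)

```text
clock: 4.95
tcp_pos: [0.4968, -0.1826, 0.1665]
orientation: [-0.001, 0.17, 0.986, 0.0]
wrist_force: [0.3, -0.2, -3.2]
finger_gap: 0.0231
```

```bash
python3 -c "
from h import *
go(.4325,.335,.16,-3.4)"
```

```text
t 4.95 tcp [ 0.4968 -0.1826  0.1665] yaw 70.5 j [-0.5   0.26 -0.19  1.12  0.   -0.16] gap 0.0231 F [ 0.3 -0.2 -3.2] tilt [-0.001  0.001 -1.   ]
delta [23.37 46.64  0.69] twist 73.9
```

Call:
play_rows(moves=[{"claw": 2,"delta_pos": [23.4,46.6,0.7],"twist": 74},{"claw": 2,"delta_pos": [23.4,46.6,0.7],"twist": 74},{"claw": 2,"delta_pos": [23.4,46.6,0.7],"twist": 74},{"claw": 2,"delta_pos": [23.4,46.6,0.7],"twist": 74},{"claw": 2,"delta_pos": [23.4,46.6,0.7],"twist": 74},{"claw": 2,"delta_pos": [23.4,46.6,0.7],"twist": 74},{"claw": 2,"delta_pos": [23.4,46.6,0.7],"twist": 74},{"claw": 2,"delta_pos": [23.4,46.6,0.7],"twist": 74},{"claw": 2,"delta_pos": [23.4,46.6,0.7],"twist": 74},{"claw": 2,"delta_pos": [23.4,46.6,0.7],"twist": 74},{"claw": 2,"delta_pos": [23.4,46.6,0.7],"twist": 74},{"claw": 2,"delta_pos": [23.4,46.6,0.7],"twist": 74}])

```text
clock: 6.45
tcp_pos: [0.4323, 0.3329, 0.1594]
orientation: [-0.0, 0.729, 0.684, -0.001]
wrist_force: [-0.5, -0.2, -1.3]
finger_gap: 0.0235
```

```bash
python3 -c "
from h import *
snap('side','s3.png');im=cv2.imread('pics/s3.png')
a=cv2.resize(im[110:250,140:280],None,fx=2.8,fy=2.8)
snap('top','t3.png');im=cv2.imread('pics/t3.png')
b=cv2.resize(im[190:330,145:285],None,fx=2.8,fy=2.8)
cv2.imwrite('pics/c3.png',np.hstack([a,b]))
go(.4325,.335,.066,-3.4)"
```

```text
t 6.55 tcp [0.4329 0.3329 0.1601] yaw -3.7 j [ 0.51  0.29 -0.16  1.12 -0.    2.14] gap 0.0234 F [ 0.3 -0.7 -2. ] tilt [-0.001 -0.001 -1.   ]
delta [ 0.21 -0.04  9.41] twist -0.3
```

View pics/c3.png

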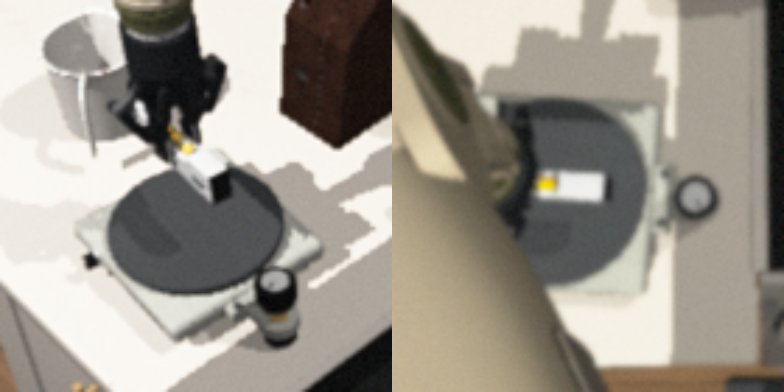

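Call:
play_rows(moves=[{"claw": 2,"delta_pos": [0.1,0,3],"twist": 0},{"claw": 2,"delta_pos": [0.1,0,6],"twist": 0},{"claw": 2,"delta_pos": [0.1,0,8.5],"twist": 0},{"claw": 2,"delta_pos": [0.1,0,9.1],"twist": 0},{"claw": 2,"delta_pos": [0.1,0,9.2],"twist": 0},{"claw": 2,"delta_pos": [0.1,0,9.2],"twist": 0},{"claw": 2,"delta_pos": [0.1,0,9.2],"twist": 0}])

```text
clock: 7.42
tcp_pos: [0.4335, 0.3358, 0.0695]
orientation: [0.0, 0.729, 0.685, 0.001]
wrist_force: [0.1, 0.4, -1.5]
finger_gap: 0.0232
```

Call:
play_rows(moves=[{"claw": 2,"delta_pos": [0,0,0.15],"twist": 0},{"claw": 2,"delta_pos": [0,0,0.3],"twist": 0},{"claw": 2,"delta_pos": [0,0,0.3],"twist": 0},{"claw": 2,"delta_pos": [0,0,0.3],"twist": 0}])

```text
clock: 7.92
tcp_pos: [0.4327, 0.3355, 0.0653]
orientation: [-0.0, 0.729, 0.685, -0.0]
wrist_force: [0.1, -0.6, -1.6]
finger_gap: 0.0232
```

Call:
play_rows(moves=[{"claw": 2,"delta_pos": [0,0,0.1],"twist": 0},{"claw": 2,"delta_pos": [0,0,0.15],"twist": 0},{"claw": 2,"delta_pos": [0,0,0.15],"twist": 0},{"claw": 2,"delta_pos": [0,0,0.15],"twist": 0}])

```text
clock: 8.43
tcp_pos: [0.4328, 0.3355, 0.064]
orientation: [0.0, 0.729, 0.685, 0.0]
wrist_force: [-1.0, 0.4, -0.7]
finger_gap: 0.0232
```

Call:
play_rows(moves=[{"claw": 2,"delta_pos": [0,0,0.1],"twist": 0},{"claw": 2,"delta_pos": [0,0,0.1],"twist": 0},{"claw": 2,"delta_pos": [0,0,0.1],"twist": 0}])

```text
clock: 8.8
tcp_pos: [0.4328, 0.3354, 0.0637]
orientation: [0.0, 0.729, 0.685, 0.0]
wrist_force: [-2.3, -2.4, 5.3]
finger_gap: 0.0234
```

Contact (+5 N). Release and rise.

Call:
play_rows(moves=[{"claw": 5,"delta_pos": [0,0,0],"twist": 0},{"claw": 5,"delta_pos": [0,0,0],"twist": 0},{"claw": 5,"delta_pos": [0,0,0],"twist": 0},{"claw": 5,"delta_pos": [0,0,0],"twist": 0},{"claw": 5,"delta_pos": [0,0,-3],"twist": 0},{"claw": 5,"delta_pos": [0,0,-8],"twist": 0},{"claw": 6.5,"delta_pos": [0,0,-11],"twist": 0},{"claw": 6.5,"delta_pos": [0,0,-11],"twist": 0},{"claw": 6.5,"delta_pos": [0,0,-11],"twist": 0}])

```text
clock: 9.93
tcp_pos: [0.4323, 0.3353, 0.1722]
orientation: [-0.0, 0.729, 0.685, -0.0]
wrist_force: [0.6, -0.9, -0.8]
finger_gap: 0.0652
```

```bash
python3 -c "
from h import *
go(.423,.1755,.15,70)"
```

```text
t 9.93 tcp [0.4323 0.3353 0.1722] yaw -3.5 j [ 0.51  0.28 -0.14  1.15  0.    2.15] gap 0.0652 F [ 0.6 -0.9 -0.8] tilt [-0.001 -0.    -1.   ]
delta [-16.     0.05   2.23] twist -73.5
```

Call:
play_rows(moves=[{"claw": 6.5,"delta_pos": [-16,0,1.2],"twist": -110},{"claw": 6.5,"delta_pos": [-16,0,1.2],"twist": -110},{"claw": 6.5,"delta_pos": [-16,0,1.2],"twist": -110},{"claw": 6.5,"delta_pos": [-16,0,1.2],"twist": -110},{"claw": 6.5,"delta_pos": [-16,0,1.2],"twist": -110},{"claw": 6.5,"delta_pos": [-16,0,1.2],"twist": -110},{"claw": 6.5,"delta_pos": [-16,0,1.2],"twist": -110},{"claw": 6.5,"delta_pos": [-16,0,1.2],"twist": -110},{"claw": 6.5,"delta_pos": [-16,0,1.2],"twist": -110},{"claw": 6.5,"delta_pos": [-16,0,1.2],"twist": -110},{"claw": 6.5,"delta_pos": [-16,0,1.2],"twist": -110}])

```text
clock: 11.3
tcp_pos: [0.4217, 0.1755, 0.1592]
orientation: [-0.002, -0.145, 0.989, -0.0]
wrist_force: [-0.1, -0.5, -0.3]
finger_gap: 0.0652
```

Call:
play_rows(moves=[{"claw": 6.5,"delta_pos": [0,0,0],"twist": -92},{"claw": 6.5,"delta_pos": [0,0,0],"twist": -92},{"claw": 6.5,"delta_pos": [0,0,0],"twist": -92},{"claw": 6.5,"delta_pos": [0,0,0],"twist": -92},{"claw": 6.5,"delta_pos": [0,0,0],"twist": -92},{"claw": 6.5,"delta_pos": [0,0,0],"twist": -92},{"claw": 6.5,"delta_pos": [0,0,0],"twist": -92},{"claw": 6.5,"delta_pos": [0,0,0],"twist": -92},{"claw": 6.5,"delta_pos": [0,0,0],"twist": -92},{"claw": 6.5,"delta_pos": [0,0,0],"twist": -92}])

```text
clock: 12.55
tcp_pos: [0.4219, 0.1755, 0.1595]
orientation: [0.001, 0.811, -0.585, -0.001]
wrist_force: [-0.0, -0.1, -0.2]
finger_gap: 0.0647
```

```bash
python3 -c "
from h import *
snap('side','s4.png');im=cv2.imread('pics/s4.png')
a=cv2.resize(im[130:250,150:270],None,fx=3.3,fy=3.3,interpolation=cv2.INTER_CUBIC)
snap('top','t4.png');im=cv2.imread('pics/t4.png')
b=cv2.resize(im[200:320,155:275],None,fx=3.3,fy=3.3,interpolation=cv2.INTER_CUBIC)
cv2.imwrite('pics/c4.png',np.hstack([a,b]))
print(proj('side',[.423,.1755,.09]),proj('top',[.4325,.3355,.093]),proj('side',[.4325,.3355,.093]))
go(.423,.1755,.075)"
```

```text
[237.49275099 209.94777311] [197.30992369 257.35467622] [206.30409787 179.96275081]
t 12.65 tcp [0.4222 0.1756 0.1599] yaw -161.6 j [ 0.22  0.13 -0.37  1.07  0.   -1.67] gap 0.065 F [-0.3 -0.7  0.9] tilt [-0.002 -0.    -1.   ]
delta [ 0.04 -0.09  8.49] twist None
```

View pics/c4.png

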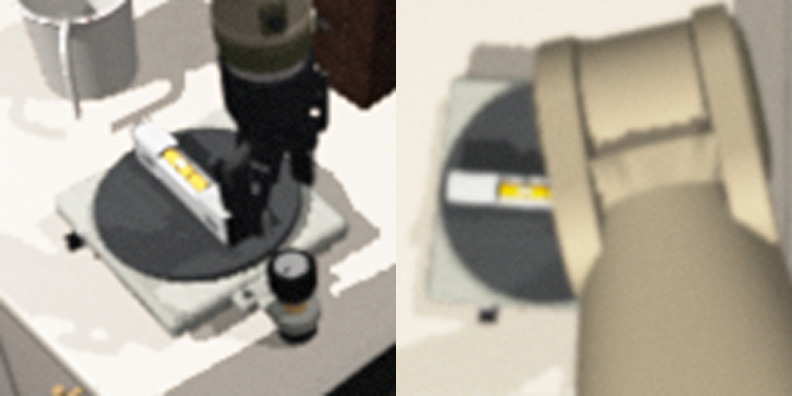

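Call:
play_rows(moves=[{"claw": 6.5,"delta_pos": [0,0,3],"twist": 0},{"claw": 6.5,"delta_pos": [0,0,6],"twist": 0},{"claw": 6.5,"delta_pos": [0,0,8.5],"twist": 0},{"claw": 6.5,"delta_pos": [0,0,10.1],"twist": 0},{"claw": 6.5,"delta_pos": [0,0,10.1],"twist": 0},{"claw": 4,"delta_pos": [0,0,10.1],"twist": 0},{"claw": 4,"delta_pos": [0,0,10.1],"twist": 0},{"claw": 4,"delta_pos": [0,0,10.1],"twist": 0},{"claw": 4,"delta_pos": [0,0,10.1],"twist": 0},{"claw": 4,"delta_pos": [0,0,10.1],"twist": 0},{"claw": 4,"delta_pos": [0,0,10.1],"twist": 0}], force=80)

```text
clock: 14.02
tcp_pos: [0.4252, 0.1764, 0.0611]
orientation: [-0.002, 0.811, -0.584, 0.001]
wrist_force: [5.2, 3.2, 1.8]
finger_gap: 0.0411
```

```bash
cat >> h.py <<'E'
def prof(cam,n=4,c=(.4325,.3355),th=86.6,z=.092,half=.05):
    im=np.mean([imaging.read_camera(cam).astype(float) for _ in range(n)],0)
    d=np.array([np.cos(np.radians(th)),np.sin(np.radians(th)),0]);e=np.array([-d[1],d[0],0])
    S=np.arange(-half,half+1e-9,.0025);out=[]
    for w in (-.003,0,.003):
        P=np.array([proj(cam,np.array([*c,z])+s*d+w*e) for s in S],np.float32)
        out.append(cv2.remap(im.astype(np.float32),P[:,:1].copy(),P[:,1:].copy(),cv2.INTER_CUBIC)[:,0])
    return S,np.array(out),im
E
python3 -c "
from h import *
go(.423,.1755,.075)
S,o,im=prof('side')
cv2.imwrite('pics/s5.png',im[:,:,::-1])
for s,a in zip(S,o.mean(0)): print(round(s*1000,1),a.round(),end=' ')
cv2.imwrite('pics/c5.png',cv2.resize(im[160:205,185:230,::-1],None,fx=12,fy=12,interpolation=cv2.INTER_CUBIC))
"
```

```text
t 14.03 tcp [0.4252 0.1764 0.0611] yaw -161.5 j [ 0.22  0.22 -0.53  0.82  0.   -1.67] gap 0.0411 F [5.2 3.2 1.8] tilt [ 0.005  0.001 -1.   ]
delta [ 0.02  0.23 -1.39] twist None
-50.0 [247. 246. 246.] -47.5 [247. 246. 245.] -45.0 [247. 246. 246.] -42.5 [248. 248. 247.] -40.0 [248. 248. 249.] -37.5 [234. 233. 235.] -35.0 [205. 198. 183.] -32.5 [201. 184. 135.] -30.0 [220. 197. 107.] -27.5 [236. 216. 111.] -25.0 [244. 226. 122.] -22.5 [244. 226. 123.] -20.0 [243. 224. 119.] -17.5 [241. 221. 113.] -15.0 [237. 217. 110.] -12.5 [225. 198.  98.] -10.0 [215. 184.  93.] -7.5 [220. 192.  95.] -5.0 [232. 209. 101.] -2.5 [240. 218. 109.] 0.0 [236. 217. 129.] 2.5 [234. 221. 169.] 5.0 [234. 226. 203.] 7.5 [238. 234. 221.] 10.0 [240. 236. 217.] 12.5 [241. 235. 203.] 15.0 [242. 229. 169.] 17.5 [243. 226. 133.] 20.0 [244. 225. 113.] 22.5 [244. 222. 105.] 25.0 [239. 218.  96.] 27.5 [226. 198.  82.] 30.0 [197. 167.  76.] 32.5 [169. 151. 110.] 35.0 [190. 186. 183.] 37.5 [230. 230. 235.] 40.0 [248. 248. 249.] 42.5 [249. 249. 249.] 45.0 [248. 247. 247.] 47.5 [247. 247. 246.] 50.0 [247. 247. 246.] [ WARN:0@7.324] global loadsave.cpp:1063 imwrite_ Unsupported depth image for selected encoder is fallbacked to CV_8U.
```

View pics/c5.png

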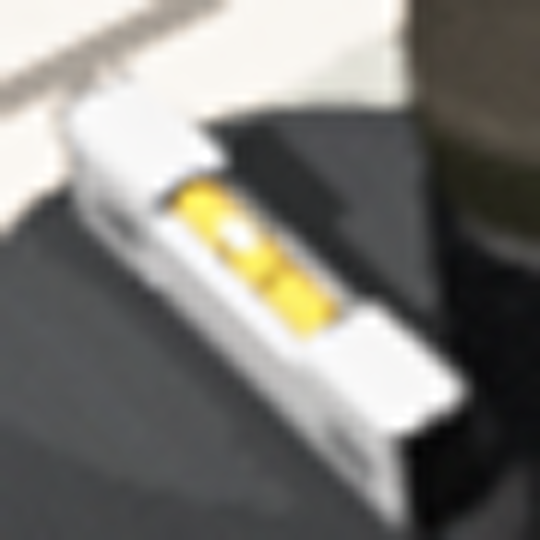

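Call:
play_rows(moves=[{"claw": 4,"delta_pos": [0,-0.2,0.2],"twist": 0},{"claw": 4,"delta_pos": [0,-0.28,0.4],"twist": 0},{"claw": 4,"delta_pos": [0,-0.28,0.6],"twist": 0},{"claw": 4,"delta_pos": [0,-0.28,0.6],"twist": 0},{"claw": 4,"delta_pos": [0,-0.28,0.6],"twist": 0}])

```text
clock: 14.85
tcp_pos: [0.4252, 0.1765, 0.0552]
orientation: [0.0, 0.811, -0.584, 0.0]
wrist_force: [-3.5, -0.5, 14.9]
finger_gap: 0.0416
```

Call:
play_rows(moves=[{"claw": 4,"delta_pos": [0,0,0.06],"twist": 8},{"claw": 4,"delta_pos": [0,0,0.06],"twist": 17},{"claw": 4,"delta_pos": [0,0,0.06],"twist": 26},{"claw": 4,"delta_pos": [0,0,0.06],"twist": 35},{"claw": 4,"delta_pos": [0,0,0.06],"twist": 44},{"claw": 4,"delta_pos": [0,0,0.06],"twist": 53},{"claw": 4,"delta_pos": [0,0,0.06],"twist": 62},{"claw": 4,"delta_pos": [0,0,0.06],"twist": 71},{"claw": 4,"delta_pos": [0,0,0.06],"twist": 80},{"claw": 4,"delta_pos": [0,0,0.06],"twist": 80},{"claw": 4,"delta_pos": [0,0,0.06],"twist": 80},{"claw": 4,"delta_pos": [0,0,0.06],"twist": 80}])

```text
clock: 16.35
tcp_pos: [0.4257, 0.1763, 0.0548]
orientation: [0.0, -0.246, 0.969, -0.001]
wrist_force: [-2.1, -2.6, 16.0]
finger_gap: 0.0415
```

Call:
play_rows(moves=[{"claw": 4,"delta_pos": [0,0,0],"twist": 0},{"claw": 4,"delta_pos": [0,0,0],"twist": 0},{"claw": 4,"delta_pos": [0,0,0],"twist": 0},{"claw": 4,"delta_pos": [0,0,0],"twist": 0},{"claw": 4,"delta_pos": [0,0,0],"twist": 0},{"claw": 4,"delta_pos": [0,0,0],"twist": 0},{"claw": 4,"delta_pos": [0,0,0],"twist": 0},{"claw": 4,"delta_pos": [0,0,0],"twist": 0},{"claw": 4,"delta_pos": [0,0,0],"twist": 0},{"claw": 4,"delta_pos": [0,0,0],"twist": 0},{"claw": 4,"delta_pos": [0,0,0],"twist": 0},{"claw": 4,"delta_pos": [0,0,0],"twist": 0}])

```text
clock: 17.85
tcp_pos: [0.4257, 0.1763, 0.0548]
orientation: [0.0, -0.246, 0.969, -0.001]
wrist_force: [-2.3, -1.1, 16.7]
finger_gap: 0.0412
```

```bash
cat >> h.py <<'E'
def bub(cam,n=4,tag='x'):
    S,o,im=prof(cam,n);p=o.mean(0)
    cv2.imwrite(f'pics/{cam}_{tag}.png',im[:,:,::-1].astype('uint8'))
    for s,a in zip(S,p):
        if abs(s)<.041: print(round(s*1000,1),a.round().astype(int),end=' ')
    print()
E
python3 -c "
from h import *
go(.423,.1755,.075)
bub('side',4,'a');bub('top',2,'a')
"
```

```text
t 17.85 tcp [0.4257 0.1763 0.0548] yaw 118.5 j [ 0.22  0.23 -0.53  0.81 -0.   -0.28] gap 0.0412 F [-2.3 -1.1 16.7] tilt [ 0.001 -0.001 -1.   ]
delta [ 0.27  0.05 -2.02] twist None
-40.0 [250 250 251] -37.5 [239 240 242] -35.0 [212 209 203] -32.5 [203 189 158] -30.0 [217 194 118] -27.5 [230 208 105] -25.0 [237 216 106] -22.5 [241 221 112] -20.0 [242 224 116] -17.5 [242 224 115] -15.0 [243 224 118] -12.5 [229 206 111] -10.0 [212 185  99] -7.5 [210 185 105] -5.0 [223 207 143] -2.5 [237 228 188] 0.0 [240 234 209] 2.5 [235 231 213] 5.0 [225 222 193] 7.5 [226 216 160] 10.0 [230 211 123] 12.5 [236 217 105] 15.0 [242 220 103] 17.5 [243 222 102] 20.0 [245 224 108] 22.5 [246 225 108] 25.0 [242 222 101] 27.5 [233 207  87] 30.0 [209 178  75] 32.5 [173 152  96] 35.0 [182 175 165] 37.5 [223 223 227] 40.0 [247 247 249] 
-40.0 [221 216 203] -37.5 [225 225 220] -35.0 [204 202 195] -32.5 [182 170 136] -30.0 [194 169  74] -27.5 [219 190  27] -25.0 [230 203  23] -22.5 [233 208  25] -20.0 [235 209  30] -17.5 [234 209  33] -15.0 [232 206  27] -12.5 [229 201  17] -10.0 [221 191  23] -7.5 [212 183  38] -5.0 [220 195  83] -2.5 [226 208 130] 0.0 [227 215 163] 2.5 [227 216 173] 5.0 [223 212 166] 7.5 [214 199 142] 10.0 [207 186 101] 12.5 [220 194  55] 15.0 [231 206  29] 17.5 [235 210  24] 20.0 [236 211  21] 22.5 [235 209  14] 25.0 [234 207   2] 27.5 [231 203   8] 30.0 [219 188  23] 32.5 [189 161  63] 35.0 [174 162 128] 37.5 [204 202 194] 40.0 [230 230 227]
```

Call:
play_rows(moves=[{"claw": 4,"delta_pos": [0,0,0],"twist": 9},{"claw": 4,"delta_pos": [0,0,0],"twist": 18},{"claw": 4,"delta_pos": [0,0,0],"twist": 18},{"claw": 4,"delta_pos": [0,0,0],"twist": 18},{"claw": 4,"delta_pos": [0,0,0],"twist": 18},{"claw": 4,"delta_pos": [0,0,0],"twist": 18},{"claw": 4,"delta_pos": [0,0,0],"twist": 18},{"claw": 4,"delta_pos": [0,0,0],"twist": 18},{"claw": 4,"delta_pos": [0,0,0],"twist": 18},{"claw": 4,"delta_pos": [0,0,0],"twist": 18},{"claw": 4,"delta_pos": [0,0,0],"twist": 18},{"claw": 4,"delta_pos": [0,0,0],"twist": 18}])

```text
clock: 19.65
tcp_pos: [0.4257, 0.1762, 0.0548]
orientation: [0.0, -0.091, 0.996, -0.001]
wrist_force: [-2.2, -1.5, 16.7]
finger_gap: 0.0416
```

Call:
play_rows(moves=[{"claw": 4,"delta_pos": [0,0,0],"twist": 0},{"claw": 4,"delta_pos": [0,0,0],"twist": 0},{"claw": 4,"delta_pos": [0,0,0],"twist": 0},{"claw": 4,"delta_pos": [0,0,0],"twist": 0},{"claw": 4,"delta_pos": [0,0,0],"twist": 0},{"claw": 4,"delta_pos": [0,0,0],"twist": 0},{"claw": 4,"delta_pos": [0,0,0],"twist": 0},{"claw": 4,"delta_pos": [0,0,0],"twist": 0},{"claw": 4,"delta_pos": [0,0,0],"twist": 0}])

```text
clock: 20.78
tcp_pos: [0.4257, 0.1762, 0.0548]
orientation: [0.0, -0.091, 0.996, -0.001]
wrist_force: [-2.1, -1.6, 16.6]
finger_gap: 0.0414
```

```bash
python3 -c "
from h import *
go(.423,.1755,.075)
bub('side',4,'b');bub('top',4,'b')
a=cv2.imread('pics/side_b.png')[155:210,180:235];b=cv2.imread('pics/top_b.png')[230:285,170:225]
cv2.imwrite('pics/c6.png',np.hstack([cv2.resize(x,None,fx=7,fy=7,interpolation=cv2.INTER_CUBIC) for x in (a,b)]))
"
```

```text
t 20.77 tcp [0.4257 0.1762 0.0548] yaw 100.5 j [ 0.22  0.23 -0.53  0.81 -0.    0.04] gap 0.0414 F [-2.1 -1.6 16.6] tilt [ 0.001 -0.001 -1.   ]
delta [ 0.28 -0.02 -2.02] twist None
-40.0 [250 249 250] -37.5 [242 242 245] -35.0 [218 216 214] -32.5 [205 196 174] -30.0 [215 195 127] -27.5 [228 206 105] -25.0 [236 216 105] -22.5 [244 226 118] -20.0 [248 231 127] -17.5 [246 227 120] -15.0 [238 220 112] -12.5 [224 200  97] -10.0 [212 186  95] -7.5 [208 188 119] -5.0 [220 211 165] -2.5 [239 235 208] 0.0 [244 241 222] 2.5 [238 235 215] 5.0 [227 222 186] 7.5 [227 215 146] 10.0 [232 213 113] 12.5 [240 220 104] 15.0 [244 223 106] 17.5 [243 222 103] 20.0 [244 223 107] 22.5 [246 225 108] 25.0 [243 223 103] 27.5 [235 208  88] 30.0 [209 178  75] 32.5 [170 146  88] 35.0 [167 158 147] 37.5 [208 207 211] 40.0 [241 241 242] 
-40.0 [221 216 204] -37.5 [225 225 219] -35.0 [204 202 195] -32.5 [181 170 137] -30.0 [193 169  74] -27.5 [219 190  26] -25.0 [229 202  17] -22.5 [232 206  20] -20.0 [233 206  22] -17.5 [233 206  21] -15.0 [232 205  18] -12.5 [229 202  15] -10.0 [221 191  26] -7.5 [205 178  60] -5.0 [206 187 105] -2.5 [217 205 151] 0.0 [225 216 176] 2.5 [226 217 174] 5.0 [223 209 153] 7.5 [214 194 119] 10.0 [209 184  80] 12.5 [222 195  41] 15.0 [232 206  26] 17.5 [234 209  25] 20.0 [234 209  20] 22.5 [234 208  15] 25.0 [234 207   9] 27.5 [232 203  12] 30.0 [219 188  23] 32.5 [186 159  58] 35.0 [169 157 124] 37.5 [202 199 192] 40.0 [230 230 227]
```

View pics/c6.png

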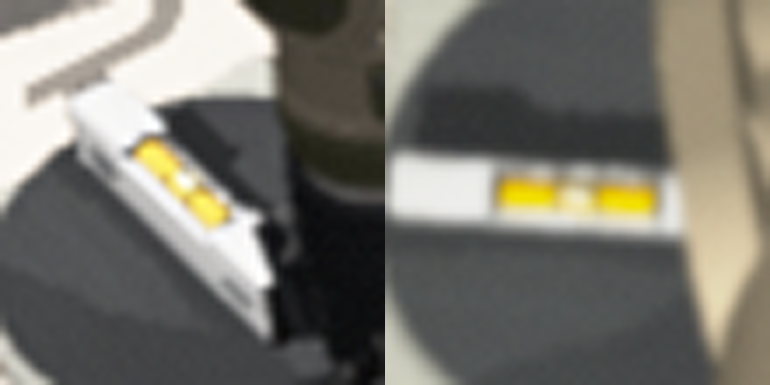

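```bash
python3 -c "
from h import *
go(.423,.1755,.075)
print(env.hand_in())"
```

```text
t 21.18 tcp [0.4257 0.1762 0.0548] yaw 100.5 j [ 0.22  0.23 -0.53  0.81 -0.    0.04] gap 0.0414 F [-2.9 -1.4 17.2] tilt [ 0.001 -0.001 -1.   ]
delta [ 0.28 -0.02 -2.02] twist None
the job is handed in; nothing more can be done
None
```

The griddle is levelled and handed in at 21 s of the 67 s allowed. The arm is still holding the knob pushed down, so you can tighten the lock nut.

I took the spirit level from the hob, stood it across the middle of the plate along the knob line and let go of it. I then gripped the levelling knob, pushed it down and turned it about 98° clockwise in two steps of 80° and 18°.

- **Bubble:** it started about 9 mm off centre towards the far side. Measured against the vial ends and rings after settling, it ended about 0.3 mm off in the side picture and 0.4 mm off in the top one. Both are within the 2 mm allowed.
- **Knob:** the wrist force reads about 17 N down, and the fingers are closed on the knob. By the spring figures you gave, that is about 6 mm of push.
- **Level:** it stands free near the plate centre, about 7 mm off by my camera estimate.
- **Disagreements:** the second step moved the bubble about 1.0–1.3 mm, where 1.7 mm was expected. That is within what the pictures can resolve, so I did not correct it.
- **Not checked:** I did not measure the plate's sideways tilt.

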